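Jack up the shaker platform and hold it

ROBOT

A 6-joint arm with a two-finger parallel gripper is mounted at the origin on a cart in front of the work surface, level with it; the furniture and walls round the work are solid. World frame = base frame: x ahead of the robot, y to its left, z up, the work surface at z = 0. Lengths are in m, angles in rad, forces in N, time in s.
With the tool pointing down it reaches from about 0.425 to 0.925 m from the base axis. Payload 12.5 kg.
Tool frame: the origin (TCP) lies between the finger pads; the fingertips stand 19 mm ahead of it and the grasp point (between the pads) is the TCP (ctrl.tip_extent is the distance from the TCP to the fingertips, in m); z points along the fingers, y is the direction in which the jaws open and shut (so a half turn about z gives the same grasp; the last joint's range is limited). The gripper opens to 85 mm and grips with 20 to 120 N. Pads are 22 mm wide; open, the fingers measure 114 mm over their backs; the gripper's body (76 mm by 85 mm) begins 54 mm behind the grasp point. The pads swing forward as they close: fully open they stand 13 mm farther back than shut.
Start: joints at [0.995, 0.491, 1.559, -0, 1.092, -0.106], TCP at [0.283, 0.557, 0.25] pointing down, gripper open.
Joint ranges: [-3.1, 3.1], [-0.84, 2.19], [0.05, 2.79], [-1.13, 4.28], [0.06, 2.93], [-2.69, 2.69]. Speed limits (rad/s): [2.22, 2.22, 2.79, 3.14, 3.14, 3.14].

INTERFACE

Orientations are given as a rotation vector (axis times angle).
In Python, from rig import ctrl, claw, planner, optics gives the robot as it stands. Calls block until the motion is done:
- ctrl.move_pose(position, orientation): joint-space move of the TCP to a pose.
- ctrl.line_to(position, rot=None, vel=0.15, threshold=None): straight line of the TCP; rot=None keeps the orientation; vel is the mean speed in m/s. With threshold (N) it stops when the force on the tool has changed by that much, and returns True; else False.
- ctrl.move_j(angles): joint-space move.
- claw.grip(opening, force=None): finger opening in m; force is the grip in N (None keeps the last); returns when the fingers have stopped.
- ctrl.hold(seconds).
- planner.solve_ik(position, orientation): joint angles nearest the present ones, or None.
- optics.get_image(name): name is "scene" or "side" or "wrist"; returns a dict with "pixels" (480x640x3 uint8, blue, green, red), "camera_matrix" (3x3 intrinsics, pixels), "k1" (the pictures are not rectified: a ray, as slopes to the right and down, at radius r is drawn at 1 + k1 r^2 times it, then the intrinsics apply), "R" (3x3) and "t" (3): a world point X has camera coordinates R X + t. Camera axes: x right, y down, z forward; pixel columns grow to the right and rows downward; lengths in m; the calibration is good to about 2 mm. A picture is of the moment at which its call begins. There is no depth.
A pose or a line that the arm cannot do raises ctrl.MotionError and nothing moves.
- ctrl.hand_in(): hands the job in, once; it reports no verdict.
Readings, each from a call of its own:
- ctrl.get_time_s(): time.
- ctrl.get_joints(): joint angles.
- ctrl.get_joint_vel(): joint speeds.
- ctrl.get_tau(): joint torques, N m.
- ctrl.get_eef_pos(): TCP position.
- ctrl.get_ee_rot(): TCP orientation.
- ctrl.get_force(): force on the tool from outside, world axes, zero at the start.
- ctrl.get_torque(): the same for the moment, N m.
- ctrl.get_finger_gap(): finger opening in m.
Only numpy, scipy, OpenCV 4.12 (cv2) and the standard library are available. Lean on these libraries where they do the work, as an engineer would, in place of code of your own. Each camera call takes 0.05 s, during which the arm holds its last target.

TASK

Hold up the front of the shaker's platform for a colleague who will swap its rubber mounts: lower the hand jack into the pocket in front of the shaker, with its round saddle under the arrow-marked lift lug, and then swing the locking lever fully shut over the jack's foot. Then push the jack's handle all the way down so that the saddle lifts the platform, and finish while still holding the handle down; never raise the platform with the gripper itself, and leave the other loose things on the bench where they are.

Things in the scene. Friction and masses are not known exactly. Their poses are not given: they have to be found in the camera images.
- jack_grip (a point): Hand jack (loose, about 0.75 kg): grasp point on its square grey post, 28 mm thick (32 along x at the top), over the centre of mass. It is 60 mm above the jack's underside; post top at 75 mm. Axes: z up, +x to the saddle, -x to the handle. The post is 10 mm behind (-x) the foot's centre; the saddle is 70 mm ahead of the post.
- jack_foot (a point): Centre of the underside of the jack's steel foot plate, 180 (x) x 56 (y) x 10 mm; same axes as the jack.
- saddle_top (a point): Centre of the top of the jack's round saddle (28 mm across), 45 mm above the jack's underside with the handle up; it rises 60 mm per rad of handle travel, 36 mm in all.
- handle_paddle (a point): Centre of the upper face of the black paddle (34 x 32 mm) at the rear end of the jack's sprung handle, the place to push. Up: 87 mm above the jack's underside, 99 mm behind the post. Fully down: 36 mm above, 110 mm behind. It swings about a level axis 22 mm behind the post, 45 mm above the underside. Takes about 2 to 10 N; springs back if let go.
- jack_handle (a joint): Jack handle angle, rad: 0 = up (rest), 0.6 = fully down against its stop.
- pocket_floor (a point): Centre of the floor of the pocket in the fixed base plate before the shaker, 6 mm above the worktop. Axes: z up, +x to the shaker, the way the jack's +x must point. Floor 185 (x) x 61 (y) mm: 2.5 mm play all round the jack's foot. The steel walls slope outward, tops 8 mm above the floor and 4 mm wider each side.
- lift_pad (a point): Centre of the underside of the steel pad (32 mm across) under the arrow-marked lug, 40 mm wide, in the middle of the platform's front edge. 60 mm ahead (+x) of the pocket's centre, 69 mm above its floor: 24 mm over a seated jack's lowered saddle, so bring the jack in level from -x, underside 10 to 20 mm over the floor, then lower. Lug: front 40 mm ahead of the pocket's centre, top 87 mm over the floor.
- platform: The shaker's aluminium platform (224 mm wide, 10 mm thick); origin at the lift pad's underside, +x to the rear. It rests on two rubber mounts and is hinged at its rear, 228 mm beyond the lift pad; its weight at the pad is about 4 to 7 N. A white well plate rides on it.
- lever_knob (a point): Centre of the upright black knob (18 mm across, 26 mm high) on the locking lever's arm, 51.5 mm above the worktop; top 13 mm higher. Moves on a level circle of 60 mm radius about lever_pivot. Lever open: it lies on the robot's side (-x) of the pivot; shut: to the +y side (pocket axes).
- lever_pivot (a point): Point on the lever's upright axis at the knob's height, beside the pocket: 35 mm behind (-x) and 55 mm left (+y) of the pocket's centre. Its axes are the pocket's.
- lock_lever (a joint): Locking lever angle, rad: 0 = open, grows clockwise seen from above, 1.57 = shut (its tongue then lies across the edge of the jack's foot, 2.5 mm above it). Moves with under 1 N at the knob and stays where it is left.
- cup_white: Bystander, to be left alone: a small white upturned cup, 31 mm across, 32 mm high.
- calculator: Bystander, to be left alone: a black desk calculator, 150 x 102 x 21 mm.
- plate_yellow: Bystander, to be left alone: a white 96-well plate, 85 x 128 x 15 mm.
- pen_red: Bystander, to be left alone: a pen, 138 mm long, 11 mm thick.
- jack_saddle: The saddle itself: origin at the centre of its top (same point as saddle_top).

How it is judged:
On the way, in this order (a step that is already met when the one before it is completed fails the run):
1. the jack stands in the pocket, its saddle under the lift pad (horizontal distance between jack_foot and pocket_floor below 0.009 m and z of jack_foot in the frame of pocket_floor below 0.003 m and horizontal distance between saddle_top and lift_pad below 0.012 m), for 0.2 s.
2. the locking lever is shut with the jack in the pocket (all of step 1 and value of joint lock_lever above 1.3 rad), for 0.2 s.
3. the handle is pushed down and the saddle lifts the platform (value of joint jack_handle above 0.5 rad and z of lift_pad in the frame of pocket_floor above 0.073 m), for 0.2 s.
At the end, for the whole second after the job is handed in: Jack foot on the pocket floor (centre within 9 mm, under 3 mm up), saddle within 12 mm of the pad's axis, lever past 1.3 rad, robot still pressing the handle (over 1 N) beyond 0.5 rad, and the saddle carrying the platform (over 1 N) with the pad over 73 mm above the pocket floor, 4 mm up (all of step 2 and all of step 3 and contact force between any of the fingers, the arm and jack_handle above 1 N and contact force between jack_saddle and platform above 1 N); the arm keeps its last pose, push and grip.
It fails at once if the robot raises the platform itself (contact force between any of the fingers, the arm and platform above 2 N and z of lift_pad in the frame of pocket_floor above 0.0715 m).
It fails at once if a bystander is pushed more than 30 mm (distance of any of cup_white, calculator, plate_yellow, pen_red from where it was at the start of the episode above 0.03 m).
It also fails if it takes over 61 s, if anything falls off the work surface, if the arm or the gripper's body presses on something with over 40 N, if the wrist force passes 120 N, or if a joint passes its speed limit or range.

## Working session

There is one attempt and no reset: what is moved stays moved. The work goes in short steps, each a Python script; the robot and the scene stay as the last script left them, time stands still between calls to the robot, and variables do not carry over. Pictures are saved under pics/ and viewed, and the job is handed in when it is done.

```bash
ls; mkdir -p pics
cat > h.py <<'E'
import numpy as np, cv2
from rig import ctrl, claw, planner, optics
def snap(name,fn):
    d=optics.get_image(name); cv2.imwrite('pics/'+fn+'.png',d['pixels'])
    np.savez('pics/'+fn+'.npz',K=d['camera_matrix'],k1=d['k1'],R=d['R'],t=d['t'],im=d['pixels']); return d
def load(fn): return np.load('pics/'+fn+'.npz')
def dist(d): return np.array([float(d['k1']),0,0,0,0])
def ray(d,uv):
    # distort: exact r-> (1+k1 r^2)
    p=cv2.undistortPoints(np.array([[uv]],float),d['K'],dist(d))[0,0]
    R=d['R'];c=-R.T@d['t'];return c,R.T@np.array([p[0],p[1],1.])
def atz(d,uv,z):
    c,r=ray(d,uv);return c+r*(z-c[2])/r[2]
def proj(d,X):
    X=np.atleast_2d(np.array(X,float))
    return cv2.projectPoints(X,cv2.Rodrigues(d['R'])[0],d['t'],d['K'],dist(d))[0][:,0]
def tri(obs):
    A=np.zeros((3,3));b=np.zeros(3)
    for d,uv in obs:
        c,r=ray(d,uv);r=r/np.linalg.norm(r);P=np.eye(3)-np.outer(r,r);A+=P;b+=P@c
    return np.linalg.solve(A,b)
def crop(fn,x0,y0,w,h,s,out):
    im=load(fn)['im'][y0:y0+h,x0:x0+w];cv2.imwrite('pics/'+out+'.png',cv2.resize(im,None,fx=s,fy=s,interpolation=cv2.INTER_CUBIC))
E
python3 - <<'E'
from h import *
for n in ['scene','side','wrist']:
    d=snap(n,n+'0');print(n,-d['R'].T@d['t'],d['k1'],d['camera_matrix'][0,0])
print(ctrl.get_time_s(),ctrl.get_eef_pos(),ctrl.get_ee_rot(),ctrl.get_finger_gap(),ctrl.tip_extent)
E
```

```text
pics
scene [ 0.06291859 -0.84224861  0.87368892] -0.05957926783378571 570.5395728156619
side [ 0.03627694 -1.02979921  0.6387389 ] -0.1919014573530132 587.9637004460526
wrist [0.2133537  0.59132246 0.37422369] 0.0036942343755786465 369.51715669810915
0.15 [0.28283388 0.55717402 0.24987063] [-7.31141342e-01 -3.05502931e+00  1.16105290e-03] 0.08513816557520466 0.019
```

View pics/scene0.png

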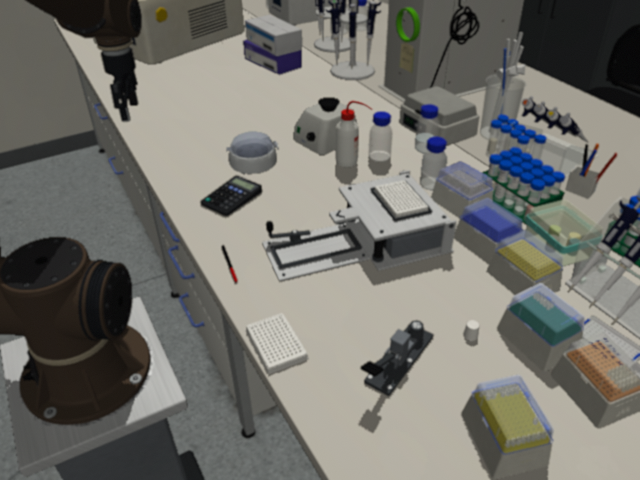

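View pics/side0.png

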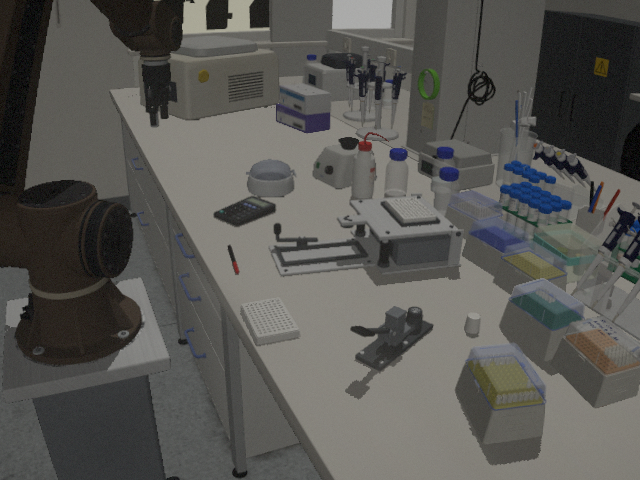

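View pics/wrist0.png

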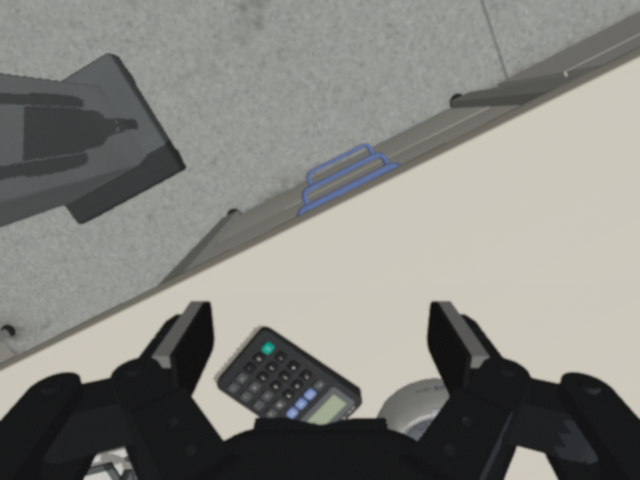

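The scene view shows the jack at about (400,355), the pocket at (315,255), the lever knob at (270,228), the shaker platform at (395,220), the cup at (472,330), the yellow plate at (275,343), the calculator at (232,195) and the pen at (229,263). Next I'll enlarge.

Run:
```python
from h import *
crop('scene0',250,170,220,120,3.6,'c1');crop('scene0',350,300,140,110,5,'c2')
crop('side0',255,190,220,110,3.6,'c3');crop('side0',340,290,150,110,5,'c4')
```

```text
(no output)
```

View pics/c1.png

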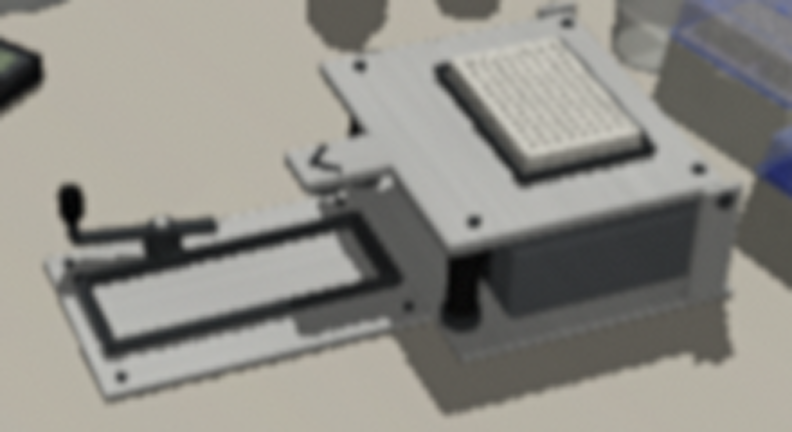

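View pics/c2.png

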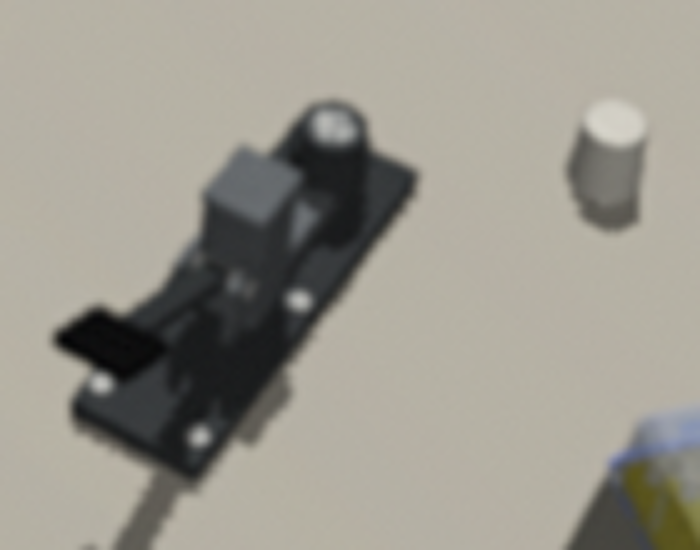

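View pics/c3.png

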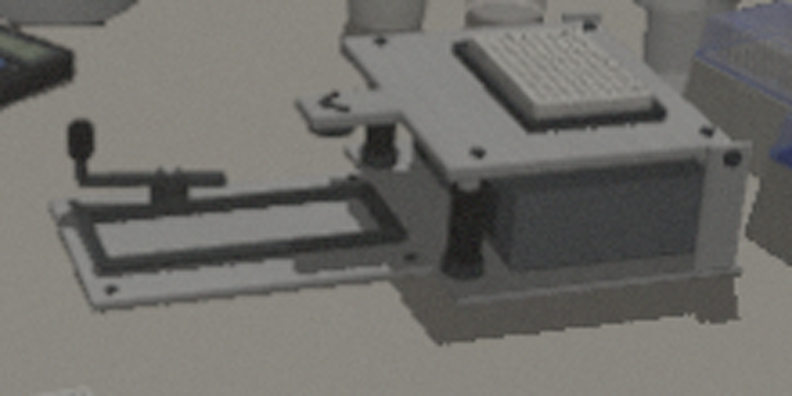

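View pics/c4.png

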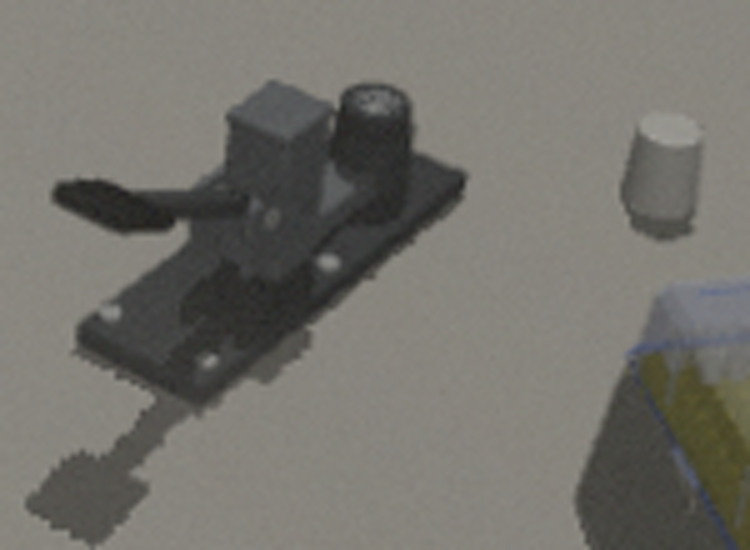

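Run:
```python
from h import *
s=load('scene0');w=load('side0')
c2=lambda x,y:(350+x/5,300+y/5); c4=lambda x,y:(340+x/5,290+y/5)
c1=lambda x,y:(250+x/3.6,170+y/3.6); c3=lambda x,y:(255+x/3.6,190+y/3.6)
def both(n,a,b,z):
    print(n,'scene',atz(s,a,z)[:2].round(4),'side',atz(w,b,z)[:2].round(4),'tri',tri([(s,a),(w,b)]).round(4))
both('post',c2(254,184),c4(279,110),.075)
both('saddle',c2(333,127),c4(377,98),.045)
both('paddle',c2(110,341),c4(113,203),.087)
both('knobtop',c1(70,192),c3(80,126),.0645)
both('cup top',c2(615,122),c4(671,128),.032)
# pocket black frame outer corners (z=.014)
for n,a,b in [('NL',(80,283),(72,207)),('NR',(110,352),(98,271)),('FR',(402,275),(405,238)),('FL',(355,213),(358,185))]:
    both('frame '+n,c1(*a),c3(*b),.014)
both('lugtip L',c1(287,152),c3(298,100),.093);both('lugtip R',c1(308,185),c3(312,125),.093)
```

```text
post scene [ 0.5365 -0.2827] side [ 0.5365 -0.2827] tri [ 0.5365 -0.2828  0.0751]
saddle scene [ 0.5987 -0.2526] side [ 0.6022 -0.2503] tri [ 0.5969 -0.256   0.0494]
paddle scene [ 0.4438 -0.326 ] side [ 0.4451 -0.3267] tri [ 0.4448 -0.3258  0.0864]
knobtop scene [0.4804 0.1741] side [0.4814 0.1719] tri [0.4825 0.1772 0.062 ]
cup top scene [ 0.7071 -0.2977] side [ 0.7091 -0.2976] tri [ 0.7073 -0.2984  0.0327]
frame NL scene [0.4691 0.1422] side [0.4694 0.1563] tri [0.4586 0.1214 0.0324]
frame NR scene [0.4558 0.0695] side [0.4531 0.0656] tri [0.4577 0.0757 0.0082]
frame FR scene [0.659  0.0431] side [0.6544 0.034 ] tri [6.68e-01 5.70e-02 5.00e-04]
frame FL scene [0.6673 0.1169] side [0.6624 0.1162] tri [0.666  0.1186 0.0127]
lugtip L scene [0.6076 0.1072] side [0.6055 0.0994] tri [0.6145 0.1183 0.0839]
lugtip R scene [0.6011 0.0691] side [0.5964 0.0603] tri [0.6079 0.0816 0.0823]
```

```bash
cat >> h.py <<'E'
from scipy.spatial.transform import Rotation as Ro
def rot(psi):
    c,s=np.cos(psi),np.sin(psi)
    return Ro.from_matrix(np.array([[-c,-s,0],[-s,c,0],[0,0,-1.]])).as_rotvec()
E
python3 - <<'E'
from h import *
s=load('scene0');w=load('wrist0')
print('bottle bases',atz(s,(346,165),0),atz(s,(380,163),0),atz(s,(320,150),0))
print(w['R'], w['R'].T[:,2])
# camera in tool frame
T=Ro.from_rotvec(ctrl.get_ee_rot()).as_matrix();p=ctrl.get_eef_pos()
c=-w['R'].T@w['t'];ct=T.T@(c-p);Rt=T.T@w['R'].T;print(ct,Rt.round(3))
for tp,psi in [((.66,.09,.3),-.12),((.62,.09,.3),-.12),((.64,.09,.25),-.12),((.6,-.25,.3),.44)]:
    T2=Ro.from_rotvec(rot(psi)).as_matrix();cc=T2@ct+tp;R2=(T2@Rt).T
    d=dict(R=R2,t=-R2@cc,K=w['K'],k1=w['k1'])
    print(tp,psi,planner.solve_ik(np.array(tp),rot(psi)))
    print(proj(d,[[.465,.14,.014],[.456,.07,.014],[.66,.04,.014],[.667,.117,.014],[.61,.1,.09],[.5365,-.2827,.075],[.602,-.252,.045],[.445,-.326,.087]]).round())
E
```

```text
bottle bases [0.83405989 0.40511816 0.        ] [0.927659   0.36441163 0.        ] [0.81108477 0.52233988 0.        ]
[[ 4.52407325e-01  8.91811151e-01 -6.95628317e-04]
 [ 8.49187981e-01 -4.30546472e-01  3.05793246e-01]
 [ 2.72410326e-01 -1.38933823e-01 -9.52097688e-01]] [ 0.27241033 -0.13893382 -0.95209769]
[ 0.07742573 -0.00110417 -0.1243436 ] [[ 0.    -0.952 -0.306]
 [ 1.     0.     0.   ]
 [-0.    -0.306  0.952]]
(0.66, 0.09, 0.3) -0.12 [ 3.64327201e-02  5.11408498e-01  1.38476801e+00 -4.44089210e-16
  1.24541615e+00 -1.41436361e+00]
[[ 349.  -20.]
 [ 275.  -21.]
 [ 277.  192.]
 [ 346.  190.]
 [ 326.  146.]
 [-109.  113.]
 [ -17.  176.]
 [-234.   -2.]]
(0.62, 0.09, 0.3) -0.12 [ 3.87715886e-02  4.50337405e-01  1.49042889e+00 -4.44089210e-16
  1.20082636e+00 -1.41202474e+00]
[[ 353.   26.]
 [ 281.   26.]
 [ 282.  226.]
 [ 349.  224.]
 [ 331.  190.]
 [ -88.  158.]
 [  -2.  214.]
 [-205.   54.]]
(0.64, 0.09, 0.25) -0.12 [ 3.75658719e-02  5.21975615e-01  1.50332174e+00 -4.44089210e-16
  1.11629530e+00 -1.41323045e+00]
[[ 356.  -14.]
 [ 272.  -14.]
 [ 275.  221.]
 [ 351.  219.]
 [ 330.  177.]
 [-168.  139.]
 [ -56.  206.]
 [-323.    9.]]
(0.6, -0.25, 0.3) 0.44 [-4.96350229e-01  4.86392981e-01  1.42856122e+00 -4.44089210e-16
  1.22663846e+00 -2.50714656e+00]
[[677. 224.]
 [633. 192.]
 [508. 326.]
 [555. 352.]
 [618. 349.]
 [319. 121.]
 [319. 193.]
 [318. -13.]]
```

Run:
```python
from h import *
ctrl.move_pose(np.array([.44,.3,.3]),rot(-.12-np.pi/2+.3)) if False else None
psi=-.12+np.pi
print(planner.solve_ik(np.array([.47,.09,.25]),rot(psi)))
ctrl.move_pose(np.array([.47,.09,.25]),rot(psi))
d=snap('wrist','w1');print(ctrl.get_time_s())
```

```text
[ 5.10493061e-02  2.84027657e-01  1.90646496e+00 -8.88178420e-16
  9.51100041e-01  1.74184563e+00]
2.025
```

View pics/w1.png

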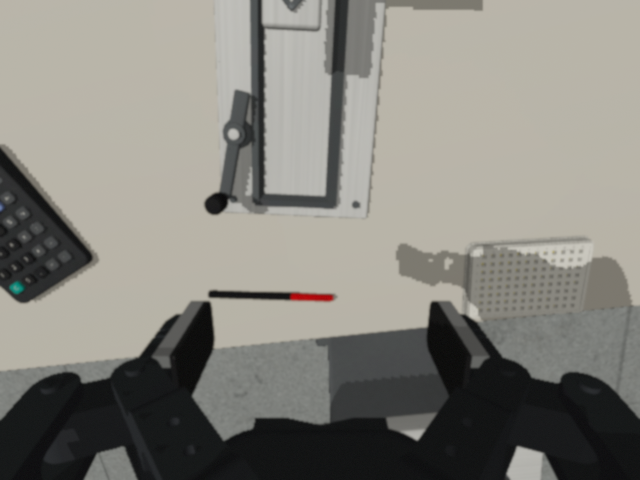

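The wrist view shows the pocket at the top, (255–345, 0–205), with the knob at (216,203) and the pivot at (234,133). I'll move forward for a full view.

Run:
```python
from h import *
psi=-.04+np.pi
ctrl.move_pose(np.array([.585,.09,.28]),rot(psi))
ctrl.hold(.2)
d=snap('wrist','w2');print(ctrl.get_time_s(),ctrl.get_eef_pos())
crop('w2',180,60,220,240,2.5,'w2c')
```

```text
2.825 [0.58433215 0.09019875 0.28013776]
```

View pics/w2.png

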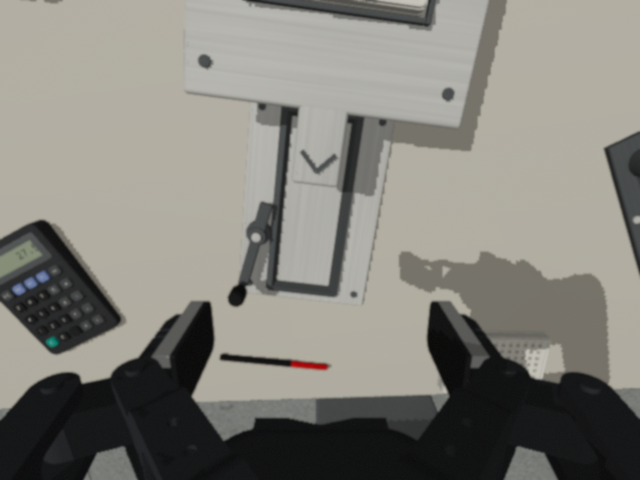

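View pics/w2c.png

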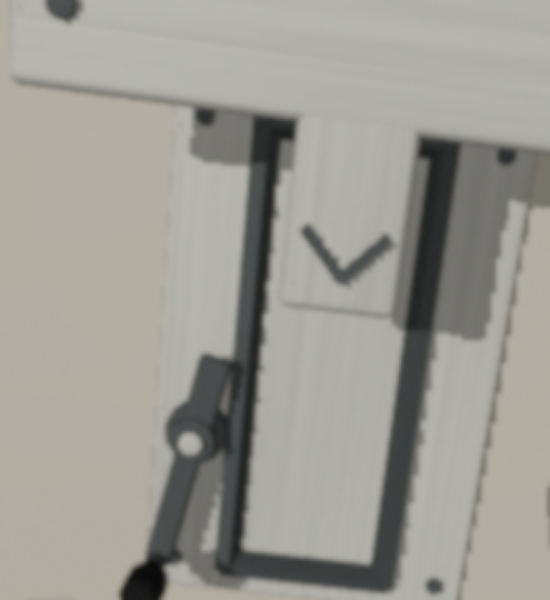

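Run:
```python
from h import *
from scipy.optimize import least_squares
s=load('scene0');si=load('side0');w=load('w2')
c=lambda x,y:(180+x/2.5,60+y/2.5)
c1=lambda x,y:(250+x/3.6,170+y/3.6); c3=lambda x,y:(255+x/3.6,190+y/3.6)
P=lambda x,y,z:np.array([x,y,z])
# (cam, px, local pt)
pts=[('w',w,c(243,550),P(-.0925,.0305,.0)),('w',w,c(375,565),P(-.0925,-.0305,0)),
('w',w,c(283,303),P(.04,.02,.087)),('w',w,c(392,315),P(.04,-.02,.087)),
('s',s,c1(287,152),P(.04,.02,.087)),('s',s,c1(308,185),P(.04,-.02,.087)),
('si',si,c3(298,100),P(.04,.02,.087)),('si',si,c3(312,125),P(.04,-.02,.087)),
('s',s,c1(95,290),P(-.0925,.0305,0)),('s',s,c1(117,342),P(-.0925,-.0305,0)),
('si',si,c3(105,262),P(-.0925,-.0305,0)),
]
def W(p,l): 
    a=p[2];return P(p[0]+np.cos(a)*l[0]-np.sin(a)*l[1],p[1]+np.sin(a)*l[0]+np.cos(a)*l[1],.006+l[2])
lines=[(w,c(275,170),'L'),(w,c(428,160),'R')]
def f(p,sel):
    r=[]
    for n,d,uv,l in pts:
        if n in sel: r+=list(proj(d,W(p,l))[0]-uv)
    if 'w' in sel:
        for d,uv,sd in lines:
            q=atz(d,uv,.006)-P(p[0],p[1],.006)
            y=-np.sin(p[2])*q[0]+np.cos(p[2])*q[1]
            r.append((y-(.0305 if sd=='L' else -.0305))*1000)
    return np.array(r)
for sel in (['w'],['s'],['s','si'],['w','s','si']):
    o=least_squares(f,[.56,.09,-.1],args=(sel,),loss='soft_l1');print(sel,o.x.round(4),f(o.x,sel).round(1))
p=o.x
print('floor pts w/ line',[ (atz(w,c(*q),.006)[:2].round(4)) for q in [(243,550),(375,565),(275,170),(428,160)]])
print('pivot',atz(w,c(190,443),.05),W(p,(-.035,.055,.0455)),'knob',atz(w,c(147,580),.06),tri([(s,c1(70,192)),(si,c3(80,126)),(w,c(145,578))]))
```

```text
['w'] [ 0.5669  0.0987 -0.1509] [ 0.8 -1.  -0.6 -1.8 -2.   0.4  1.3  0.9  0.8 -0.8]
['s'] [ 0.5645  0.0954 -0.1878] [-0.1 -0.1 -0.2  0.3 -0.2 -0.8  0.5  0.4]
['s', 'si'] [ 0.564   0.0941 -0.2175] [ 0.4  0.5 -0.2  1.  -0.3 -1.  -0.2 -1.1 -0.1 -1.2 -0.2  0.1  0.8  0.9]
['w', 's', 'si'] [ 0.5665  0.0986 -0.1553] [ 0.6 -0.9 -0.8 -1.4 -1.6  0.8  1.7  1.4 -0.5 -1.2 -0.1 -1.  -1.  -2.2
  0.2 -2.5 -0.1 -1.   1.4  0.1  2.4  1.   1.3 -0.2]
floor pts w/ line [array([0.4787, 0.1438]), array([0.4685, 0.0818]), array([0.6505, 0.1176]), array([0.652 , 0.0541])]
pivot [0.54713541 0.15529021 0.05      ] [0.54044078 0.15830909 0.0515    ] knob [0.49170031 0.17653163 0.06      ] [0.48646647 0.18140753 0.05721006]
```

Run:
```python
from h import *
psi=.445+np.pi
ctrl.move_pose(np.array([.54,-.281,.26]),rot(psi))
ctrl.hold(.2)
d=snap('wrist','w3');print(ctrl.get_time_s(),ctrl.get_eef_pos(),ctrl.get_joints())
crop('w3',230,60,180,240,3,'w3c')
```

```text
4.475 [ 0.54032041 -0.28027293  0.26008137] [-5.86999968e-01  4.58194363e-01  1.58875092e+00  3.80770230e-05
  1.09455892e+00  5.37785867e-01]
```

View pics/w3.png

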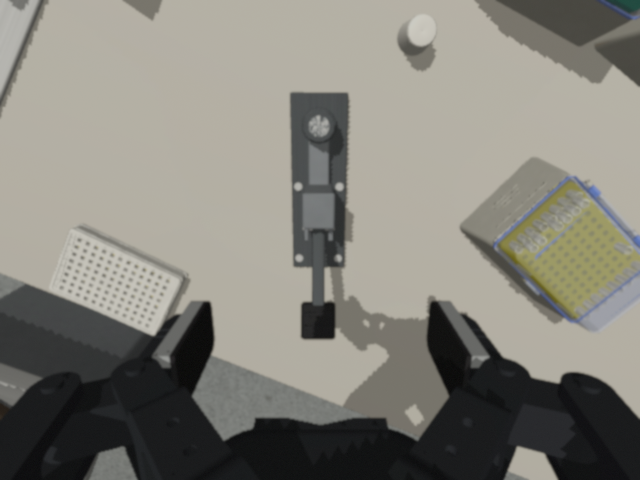

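View pics/w3c.png

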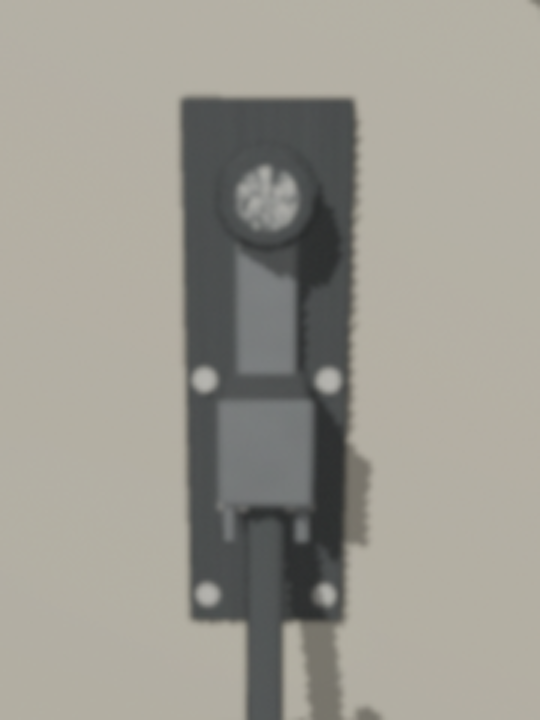

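Run:
```python
from h import *
w=load('w3')
a=atz(w,(318.7,211),.075);b=atz(w,(318.5,126),.045);e=atz(w,(318,320.5),.087);h=atz(w,(318,320.5),.087)
q=[atz(w,(230+x/3,60+y/3),.01) for x,y in [(181,98),(356,100),(345,621),(191,620)]]
m=np.mean(q,0)
an=lambda d:np.arctan2(d[1],d[0])
print('post',a,'saddle',b,'paddle',e,np.linalg.norm((b-a)[:2]),np.linalg.norm((a-e)[:2]),an(b-e))
print('foot c',m,an((q[0]+q[1]-q[2]-q[3])),np.linalg.norm(q[0]-q[3]),np.linalg.norm(q[0]-q[1]))
u=np.array([np.cos(.445),np.sin(.445)]);print('post from foot',m[:2]-.01*u,'from saddle',b[:2]-.07*u,'from paddle',e[:2]+.099*u)
```

```text
post [ 0.53919703 -0.28089434  0.075     ] saddle [ 0.60192875 -0.25065566  0.045     ] paddle [ 0.44858333 -0.32346429  0.087     ] 0.0696394126887115 0.1001151494414302 0.4432863549518004
foot c [ 0.5480124  -0.27725692  0.01      ] 0.44479519218894953 0.17850302425194514 0.05534830861935071
post from foot [ 0.5389863 -0.2815615] from saddle [ 0.53874601 -0.28078771] from paddle [ 0.53794178 -0.28084896]
```

Run:
```python
from h import *
psi=.444+np.pi; g=np.array([.5387,-.281,.06])
ctrl.line_to(g+[0,0,.06],rot(psi),vel=.2)
print(ctrl.line_to(g,vel=.12,threshold=8),ctrl.get_eef_pos())
claw.grip(0.0,60);ctrl.hold(.2)
print(ctrl.get_finger_gap(),ctrl.get_force())
ctrl.line_to(g+[0,0,.05],vel=.1);ctrl.hold(.2)
print(ctrl.get_finger_gap(),ctrl.get_force(),ctrl.get_torque(),ctrl.get_time_s())
snap('wrist','w4');snap('side','s4')
crop('s4',330,230,180,150,4,'s4c')
```

```text
False [ 0.53903862 -0.2812237   0.0606707 ]
0.027336981047598193 [-2.57078909  2.11861081  5.75990184]
0.02702246908793772 [ 0.59845325  0.11577665 -7.16231204] [-0.01330083  0.05117708 -0.0383215 ] 7.5833
```

View pics/w4.png

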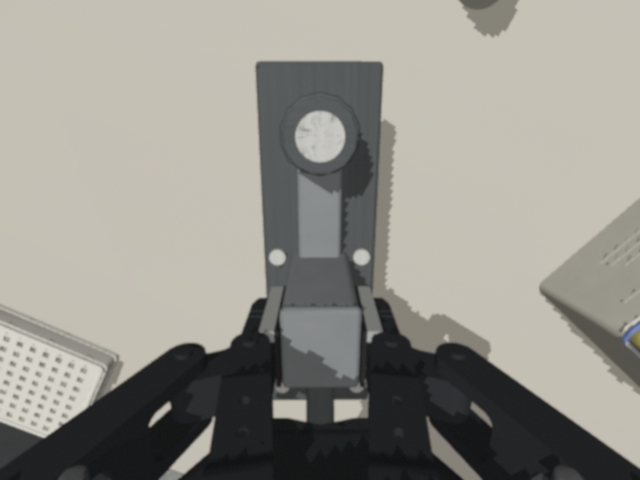

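View pics/s4c.png

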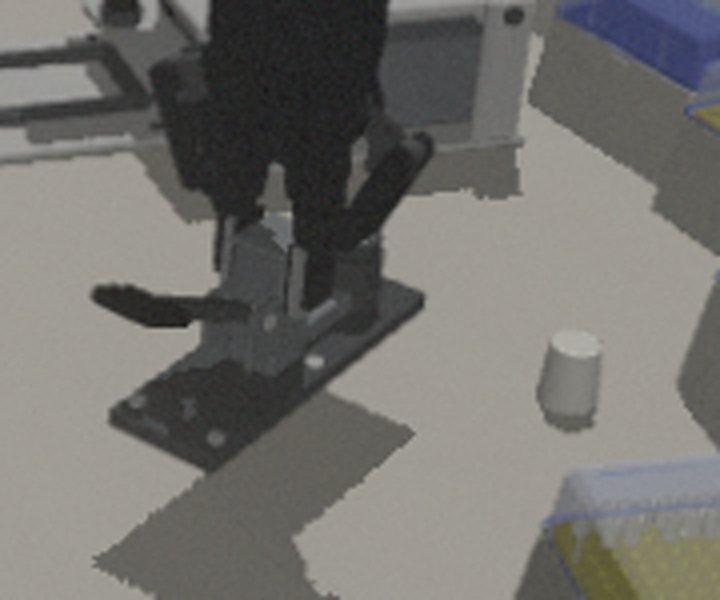

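Run:
```python
from h import *
d=load('w4');p=ctrl.get_eef_pos();lift=p[2]-.0607
sd=atz(d,(320,136),.045+lift);print(p,sd,'saddle-tcp',np.linalg.norm((sd-p)[:2]),np.arctan2(*(sd-p)[1::-1]),'tcp rot',Ro.from_rotvec(ctrl.get_ee_rot()).as_matrix().round(4))
ctrl.line_to(p+[0,0,.03],vel=.2)
yaw=-.152;u=np.array([np.cos(yaw),np.sin(yaw),0]);C=np.array([.5665,.0985,0])
tgt=C-u*(.01+.085)+[0,0,.006+.0607+.06]
print(tgt,planner.solve_ik(tgt,rot(yaw+np.pi)))
ctrl.move_pose(tgt,rot(yaw+np.pi));ctrl.hold(.2)
print(ctrl.get_eef_pos(),ctrl.get_finger_gap(),ctrl.get_time_s())
snap('wrist','w5');snap('scene','sc5');snap('side','s5')
```

```text
[ 0.53856001 -0.2809181   0.1094899 ] [ 0.60247695 -0.25175711  0.0937899 ] saddle-tcp 0.07025481502804579 0.42802486224257985 tcp rot [[ 9.031e-01  4.295e-01 -7.000e-04]
 [ 4.295e-01 -9.031e-01  5.000e-04]
 [-4.000e-04 -7.000e-04 -1.000e+00]]
[0.47259533 0.11288446 0.1267    ] [ 9.84208241e-02  4.77623641e-01  2.02174721e+00 -1.33226763e-15
  6.42221797e-01  1.82121715e+00]
[0.47289351 0.11228227 0.12662791] 0.027189133517255226 9.6667
```

View pics/w5.png

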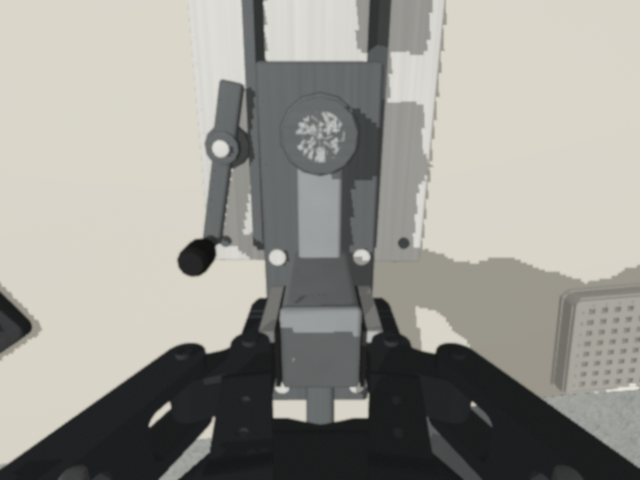

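View pics/s5.png

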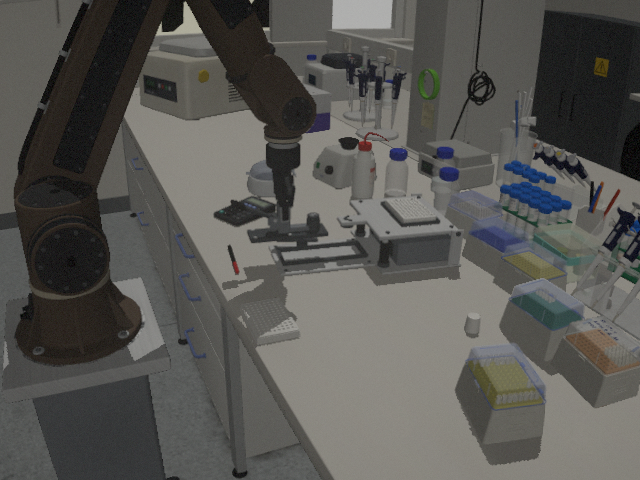

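Run:
```python
from h import *
crop('w5',180,0,280,140,2.8,'w5c')
crop('w5',180,120,260,150,3,'w5d')
```

```text
(no output)
```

View pics/w5c.png

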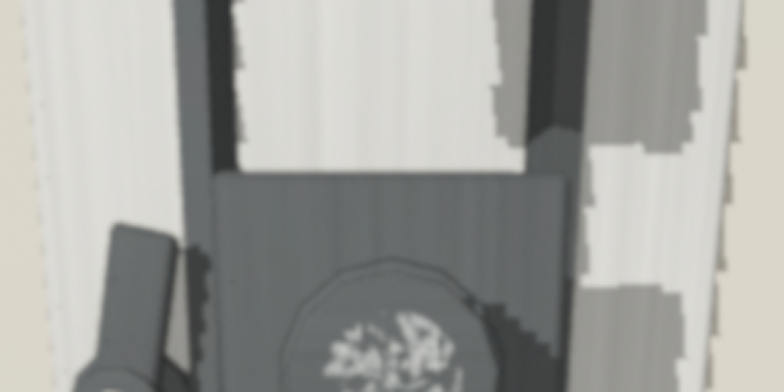

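View pics/w5d.png

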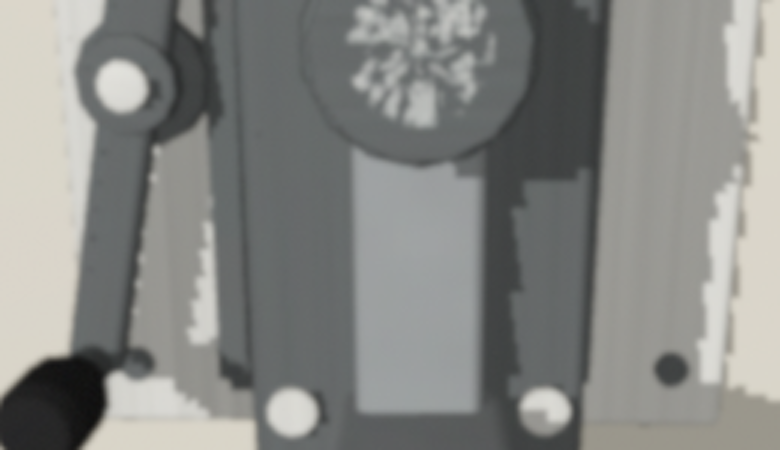

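Run:
```python
from h import *
w=load('w5');yaw=-.152
u=np.array([np.cos(yaw),np.sin(yaw)]);v=np.array([-u[1],u[0]]);C=np.array([.5665,.0985])
def loc(uv,z): q=atz(w,uv,z)[:2]-C;return (np.array([q@u,q@v])*1000).round(1)
c=lambda x,y:(180+x/2.8,y/2.8)
e=lambda x,y:(180+x/3,120+y/3)
for n,x,z in [('Lrim outer',174,.014),('Lrim inner',206,.014),('Ldark in',233,.006),('R floor',533,.006),('R mid',562,.014),('R outer',591,.014)]:
    print(n,loc(c(x,5),z))
for n,p,z in [('L out low',(192,240),.014),('Rfloor low',(527,150),.006),('Rmid low',(555,128),.014),('Rout low',(585,140),.014),
  ('plate L',(22,5),.006),('plateL2',(45,300),.006),('plateR',(742,5),.006),('plateR2',(722,280),.006)]: print(n,loc(c(*p),z))
for n,p,z in [('screwL',(138,362),.007),('screwR',(671,369),.007),('pivot top',(123,85),.05),('wall corner',(224,384),.014),('plate near',(600,424),.006),('plateR',(722,415),.006),('knobtop',(30,430),.0645)]: print(n,loc(e(*p),z))
t=ctrl.get_eef_pos();lift=t[2]-.0607
for n,p,z in [('footFL',(213,173),lift+.01),('footFR',(567,175),lift+.01)]: print(n,loc(c(*p),z))
print('saddle',loc(c(391,372),lift+.045)); q=t[:2]-C;print('tcp',q@u,q@v)
R=Ro.from_rotvec(ctrl.get_ee_rot()).as_matrix();print(np.arctan2(R[1,0],R[0,0]))
```

```text
Lrim outer [44.2 41.9]
Lrim inner [44.2 35.5]
Ldark in [46.2 31.1]
R floor [ 46.2 -31. ]
R mid [ 44.2 -35.8]
R outer [ 44.1 -41.6]
L out low [ 0.4 40.9]
Rfloor low [ 19.  -30.8]
Rmid low [ 22.  -35.5]
Rout low [ 19.7 -41.8]
plate L [46.2 74.8]
plateL2 [-11.5  76. ]
plateR [ 46.1 -74.2]
plateR2 [ -7.4 -75.3]
screwL [-99.7  63.9]
screwR [-101.5  -60.2]
pivot top [-33.1  50.9]
wall corner [-102.6   42.9]
plate near [-115.7  -44.5]
plateR [-113.4  -73.3]
knobtop [-93.  69.]
footFL [ 5.8 25.9]
footFR [  5.5 -28.9]
saddle [-22.4  -1.7]
tcp -0.09482023904851615 -0.000302377467779601
-0.1525629028170954
```

Run:
```python
from h import *
w=load('w5');yaw=-.152
u=np.array([np.cos(yaw),np.sin(yaw)]);v=np.array([-u[1],u[0]]);C=np.array([.5665,.0985])
def loc(uv,z): q=atz(w,uv,z)[:2]-C;return (np.array([q@u,q@v])*1000).round(1)
c=lambda x,y:(180+x/2.8,y/2.8)
e=lambda x,y:(180+x/3,120+y/3)
z=.0659+.01
for p in [(240,60),(252,360),(256,440),(606,60),(590,330),(581,440)]: print(loc(e(*p),z))
for p in [(292,412),(545,410)]: print('bolt',loc(e(*p),z+.002))
# known: foot in w3 on table (bolts)
w=load('w3');yaw=.4444
u=np.array([np.cos(yaw),np.sin(yaw)]);v=np.array([-u[1],u[0]]);C=np.array([.5387,-.281])
for p in [(205,379),(329,379),(208,595),(324,595)]: print('bolt3',loc((230+p[0]/3,60+p[1]/3),.012))
```

```text
[-27.1  25.9]
[-75.8  26.3]
[-90.2  26.3]
[-27.2 -30.3]
[-70.6 -29.9]
[-90.2 -29.2]
bolt [-84.3  19.7]
bolt [-84.  -22.7]
bolt3 [10.2 20.8]
bolt3 [ 10.3 -21.2]
bolt3 [-68.4  21. ]
bolt3 [-68.4 -20.8]
```

```bash
cat >> h.py <<'E'
YAW=-.152
PU=np.array([np.cos(YAW),np.sin(YAW),0]);PV=np.array([-PU[1],PU[0],0]);PC=np.array([.5665,.0985,.006])
def PW(x,y,z): return PC+PU*x+PV*y+np.array([0,0,z])
def PL(p): q=np.array(p)-PC;return np.array([q@PU,q@PV,q[2]])
E
python3 - <<'E'
from h import *
r=rot(-.140+np.pi)
ctrl.line_to(PW(-.095,.0013,.0607+.016),r,vel=.15);ctrl.hold(.1)
print(PL(ctrl.get_eef_pos()),ctrl.get_force())
hit=ctrl.line_to(PW(-.0105,.0013,.0607+.016),vel=.08,threshold=6);ctrl.hold(.2)
print(hit,PL(ctrl.get_eef_pos()),ctrl.get_force(),ctrl.get_finger_gap(),ctrl.get_time_s())
snap('wrist','w6');snap('scene','sc6');snap('side','s6')
crop('s6',250,180,220,120,3.6,'s6c');crop('sc6',250,170,220,120,3.6,'sc6c')
E
```

```text
[-0.09452141  0.00141259  0.07753034] [ 0.72178832  0.23181975 -6.64979696]
False [-0.0107124   0.00133867  0.07677839] [ 0.02076754  0.56453898 -7.68450115] 0.027356744373625723 11.7667
```

View pics/w6.png

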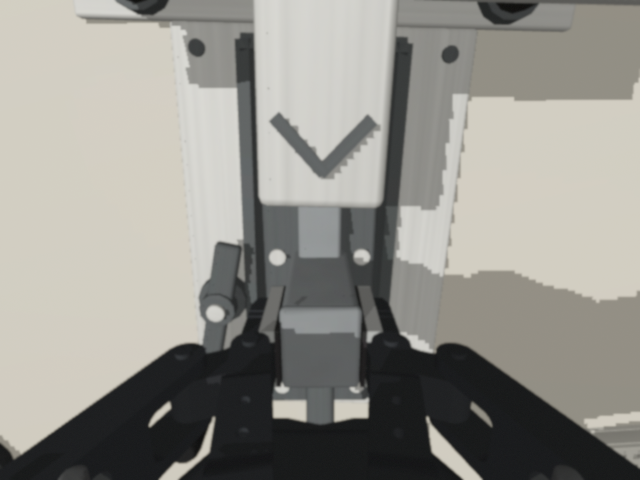

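View pics/s6c.png

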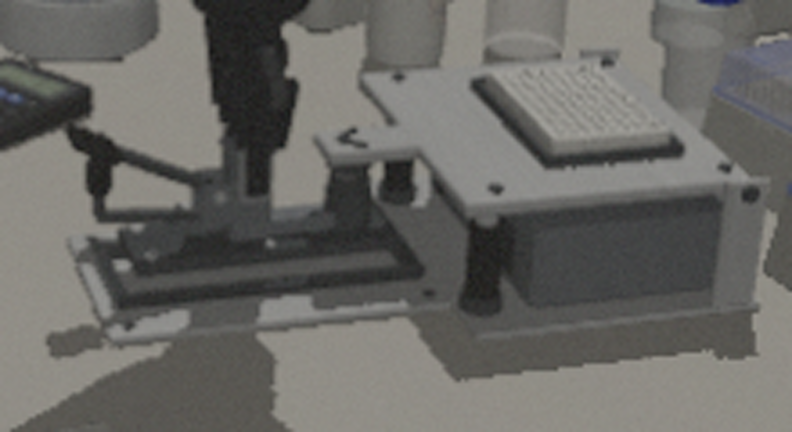

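View pics/sc6c.png

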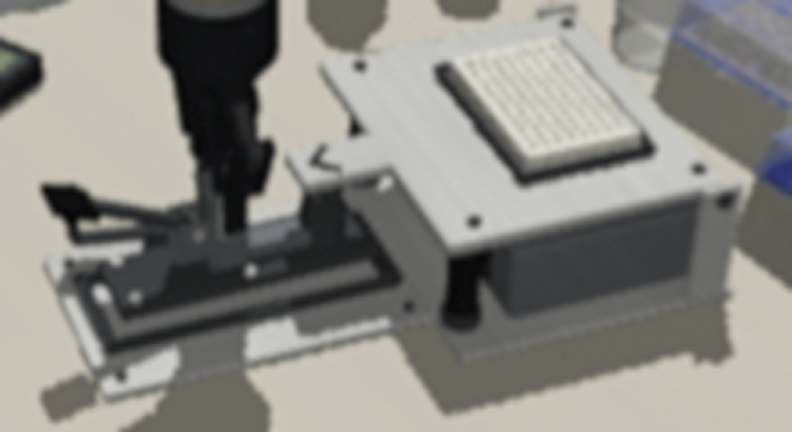

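Run:
```python
from h import *
w=load('w6')
L=lambda uv,z:(PL(atz(w,uv,z))*1000).round(1)
print('far corners',L((236,38),.014),L((411,39),.014))
print('lug front',L((259,206),.093),L((383,206),.093))
t=ctrl.get_eef_pos();lift=t[2]-.0607
print('bolts',L((277.5,257),lift+.012),L((362,257),lift+.012),'exp y±21, x=post+10.2; tcp',PL(t)*1000)
crop('w6',220,20,210,180,3.5,'w6c')
```

```text
far corners [101.6  41.    8. ] [102.2 -41.2   8. ]
lug front [40.  20.1 87. ] [ 40.5 -19.2  87. ]
bolts [-0.5 21.6 28.1] [  0.  -20.8  28.1] exp y±21, x=post+10.2; tcp [-10.57095658   1.35195562  76.76547728]
```

View pics/w6c.png

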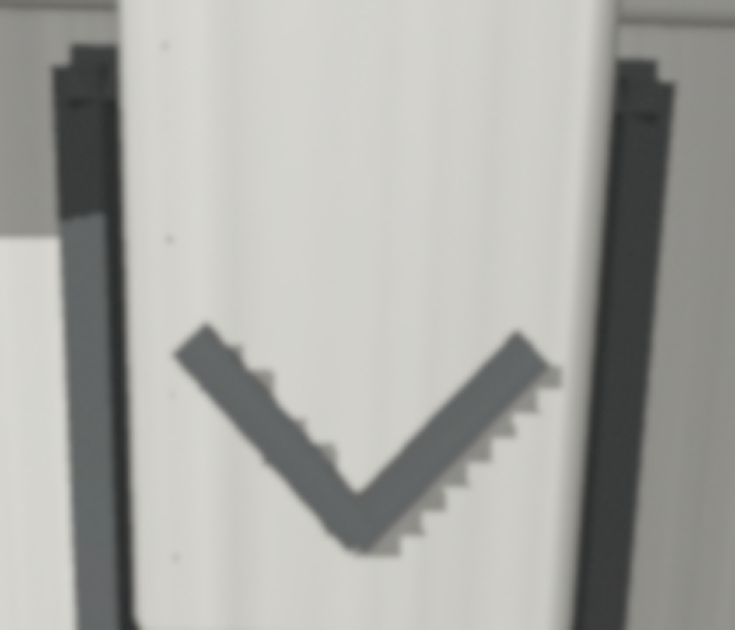

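All features agree with the pocket model within about 0.5 mm, so I'll lower.

Run:
```python
from h import *
hit=ctrl.line_to(PW(-.0103,.001,.0597),vel=.04,threshold=9);ctrl.hold(.2)
print(hit,PL(ctrl.get_eef_pos()),ctrl.get_force(),ctrl.get_torque(),ctrl.get_finger_gap(),ctrl.get_time_s())
snap('wrist','w7');snap('side','s7');snap('scene','sc7')
crop('s7',250,180,220,120,3.6,'s7c')
```

```text
True [-0.01053962  0.0013331   0.06005771] [-0.95014312  1.82511645  5.44091085] [0.07732238 0.07062857 0.04625843] 0.027433821095588104 12.55
```

View pics/w7.png

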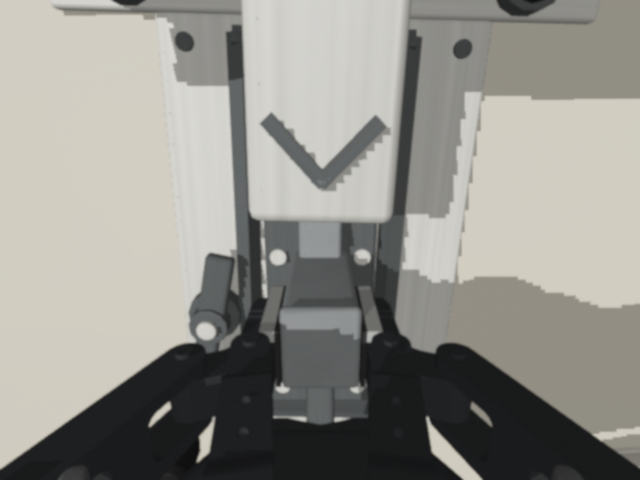

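View pics/s7c.png

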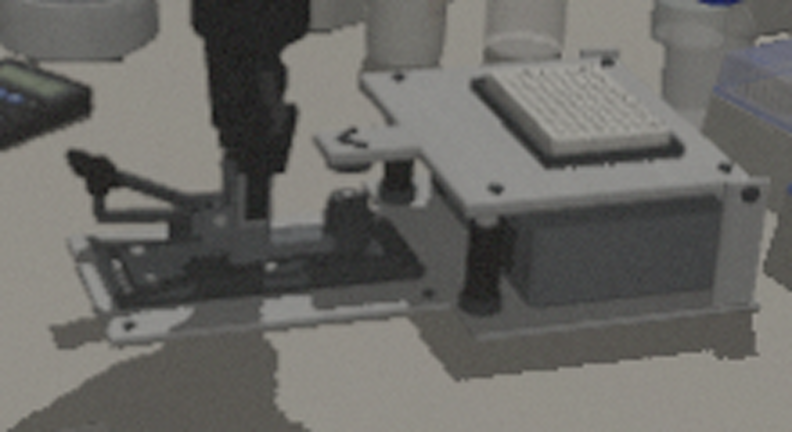

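The jack is seated (z within 0.6 mm of nominal, load off the hand). Next I release it and go to the lever. The images put its knob near pocket-frame (-92, 70) mm, so it stands at about 0.24 rad.

Run:
```python
from h import *
claw.grip(.042);ctrl.hold(.2)
p=ctrl.get_eef_pos();print(ctrl.get_finger_gap(),ctrl.get_force())
ctrl.line_to(p+[0,0,.09],vel=.12)
# view pose, nonflipped camera: over knob
K=lambda th:(-.035-.06*np.cos(th),.055+.06*np.sin(th))
th=.24;x,y=K(th)
ctrl.move_pose(PW(x,y,.16),rot(YAW-th));ctrl.hold(.15)
print(ctrl.get_joints(),ctrl.get_time_s(),PL(ctrl.get_eef_pos()))
snap('wrist','w8');snap('side','s8');snap('scene','sc8')
crop('s8',250,180,220,120,3.6,'s8c');crop('sc8',250,170,220,120,3.6,'sc8c')
```

```text
0.04204449431383506 [-0.67272047 -0.41381098 -0.15324848]
[ 2.29688670e-01  4.50227330e-01  1.91273340e+00  2.78237476e-06
  7.78662186e-01 -9.48711917e-01] 16.5583 [-0.09322418  0.06922135  0.1599743 ]
```

View pics/w8.png

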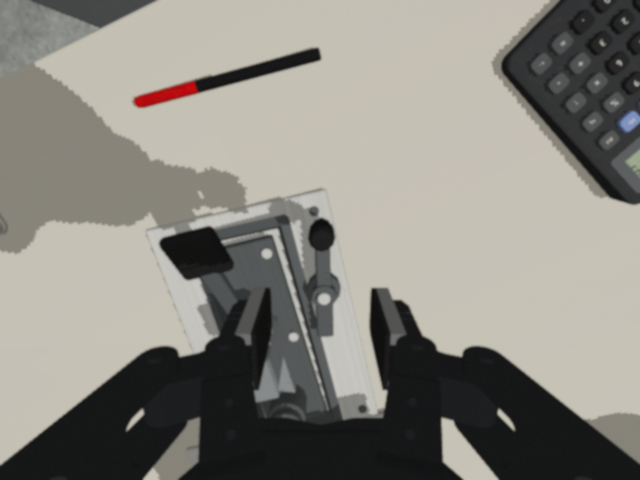

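View pics/sc8c.png

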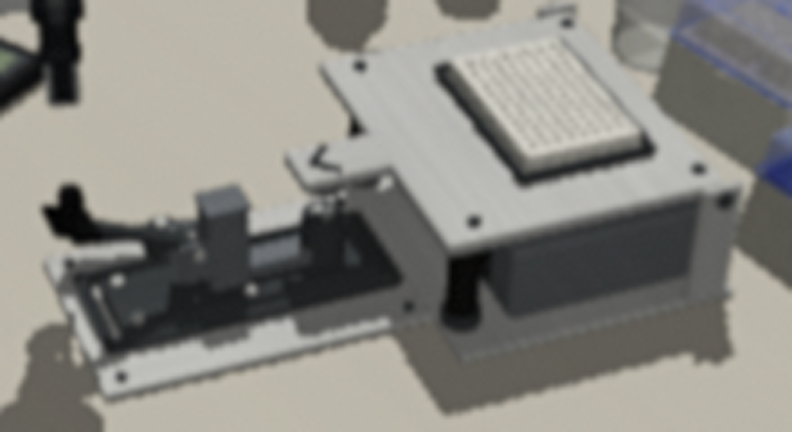

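View pics/s8c.png

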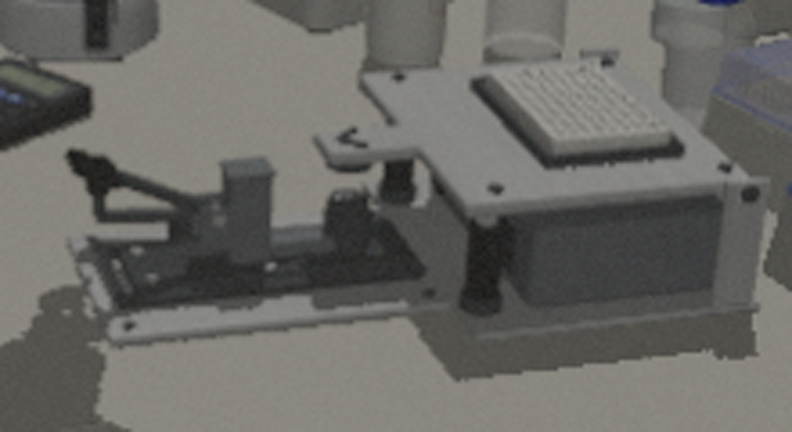

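Run:
```python
from h import *
w=load('w8')
L=lambda uv,z:(PL(atz(w,uv,z))*1000).round(1)
k=L((320.5,229),.0645);print('knob top',k,'th',np.arctan2(k[1]-55,-(k[0]+35)),np.hypot(k[1]-55,k[0]+35))
print('pivot',L((324,299),.05))
print('foot bolts',L((266.5,254),.018),L((293.5,337.5),.018),'exp (-78.4,21),(.2,21)')
print('plate corner',L((327,190),.006),L((147,231),.006))
print('paddle',L((196,252),.093))
crop('w8',130,180,220,240,2.5,'w8c')
```

```text
knob top [-100.8   70.2   58.5] th 0.22702082363292603 67.53280684230442
pivot [-44.2  58.9  44. ]
foot bolts [-76.9  20.5  12. ] [ 1.7 21.5 12. ] exp (-78.4,21),(.2,21)
plate corner [-112.9   78.4    0. ] [-114.8  -70.4    0. ]
paddle [-112.9   -0.    87. ]
```

View pics/w8c.png

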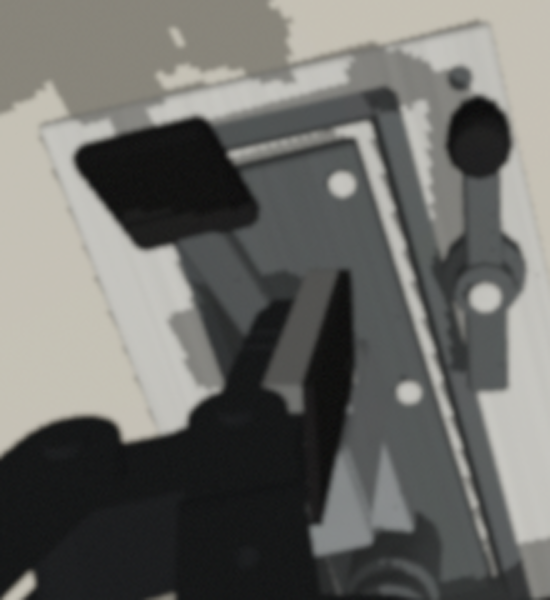

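Run:
```python
from h import *
w=load('w8')
L=lambda uv,z:(PL(atz(w,uv,z))*1000).round(1)
for uv,z in [((322,239),.0645),((322,229.6),.0385)]:
    k=L(uv,z);print('knob',k,'th',np.arctan2(k[1]-55,-(k[0]+35)),np.hypot(k[1]-55,k[0]+35))
for z in (.03,.04,.05,.06): print('pivot',L((324,299),z))
for th in (.1,.15,.2,.25):
  print(th,proj(w,[PW(-.035-.06*np.cos(th),.055+.06*np.sin(th),.0585)]),proj(w,[PW(-.035,.055,.0455)]))
```

```text
knob [-94.   69.5  58.5] th 0.24098666836444116 60.75565817271672
knob [-92.3  69.2  32.5] th 0.24292443429904803 59.03329568980543
pivot [-33.8  56.7  24. ]
pivot [-39.   57.8  34. ]
pivot [-44.2  58.9  44. ]
pivot [-49.4  60.1  54. ]
0.1 [[308.96150565 240.93165349]] [[321.71797601 312.13945164]]
0.15 [[313.56692927 240.42748929]] [[321.71797601 312.13945164]]
0.2 [[318.19763282 240.14161079]] [[321.71797601 312.13945164]]
0.25 [[322.83941313 240.07505704]] [[321.71797601 312.13945164]]
```

Run:
```python
from h import *
K=lambda th:(-.035-.06*np.cos(th),.055+.06*np.sin(th))
claw.grip(.05)
x,y=K(.24)
hit=ctrl.line_to(PW(x,y,.057),rot(YAW-.24),vel=.1,threshold=5);print(hit,PL(ctrl.get_eef_pos()),ctrl.get_force())
if not hit:
    claw.grip(.0225,20);print(ctrl.get_finger_gap(),ctrl.get_force(),ctrl.get_time_s())
snap('wrist','w9');snap('side','s9');crop('s9',250,180,220,120,3.6,'s9c')
```

```text
False [-0.0931189   0.06932947  0.05743755] [ 0.35079196  0.7312039  -0.1613824 ]
0.0223935026551073 [ 0.29365865 -0.55965966 -0.64561709] 18.525
```

View pics/w9.png

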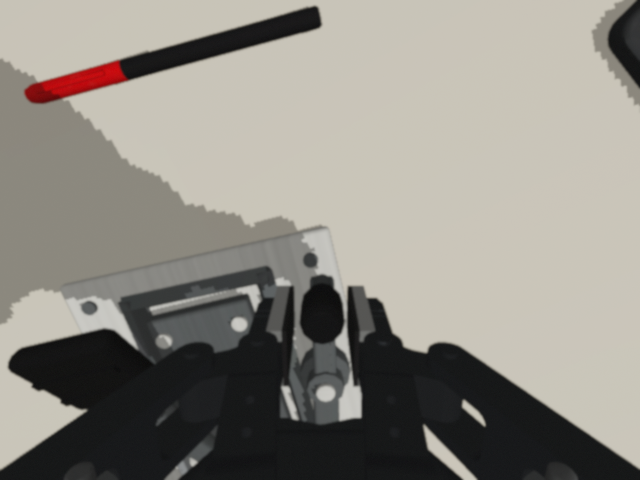

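View pics/s9c.png

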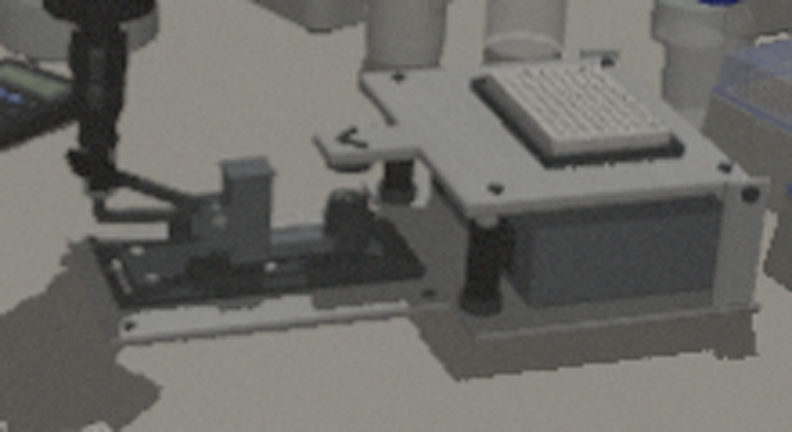

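Run:
```python
from h import *
K=lambda th:(-.035-.06*np.cos(th),.055+.06*np.sin(th))
for th in np.linspace(.24,1.60,10)[1:]:
    x,y=K(th)
    hit=ctrl.line_to(PW(x,y,.057),rot(YAW-th),vel=.06,threshold=8)
    f=ctrl.get_force();print(round(th,2),hit,PL(ctrl.get_eef_pos()).round(4),f.round(2))
    if hit: break
ctrl.hold(.1);print(ctrl.get_time_s(),ctrl.get_joints().round(2) if hasattr(ctrl.get_joints(),'round') else 0)
snap('wrist','w10');snap('scene','sc10');snap('side','s10');crop('sc10',250,170,220,120,3.6,'sc10c')
```

```text
0.39 False [-0.0905  0.0779  0.0569] [-0.39  0.06 -0.12]
0.54 False [-0.0866  0.0858  0.0569] [-0.06 -0.34  0.9 ]
0.69 False [-0.0813  0.0931  0.0569] [-1.1  -0.98 -0.73]
0.84 False [-0.0751  0.0996  0.0569] [ 0.03 -0.48 -0.62]
1.0 False [-0.0679  0.1051  0.0569] [-0.16  0.3   0.92]
1.15 False [-0.06    0.1094  0.0569] [ 0.27 -0.11 -0.35]
1.3 False [-0.0515  0.1125  0.0569] [-0.28 -0.56 -0.25]
1.45 False [-0.0427  0.1143  0.0569] [-0.44  0.86  0.12]
1.6 False [-0.0336  0.1148  0.0569] [ 0.21 -0.58 -0.53]
21.425 [ 0.26  0.69  1.8  -0.    0.66  0.44]
```

View pics/w10.png

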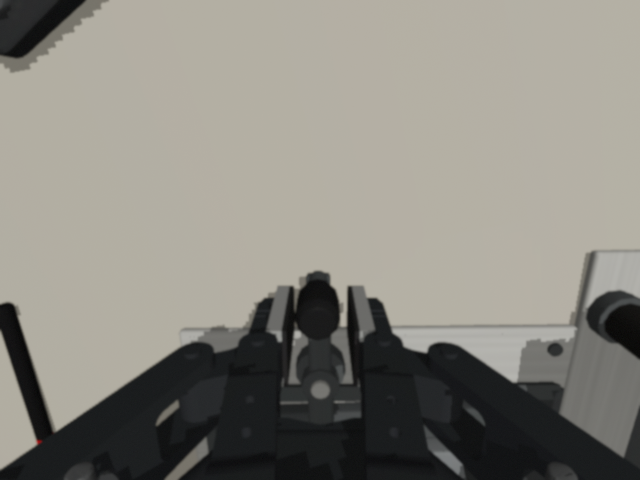

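View pics/sc10c.png

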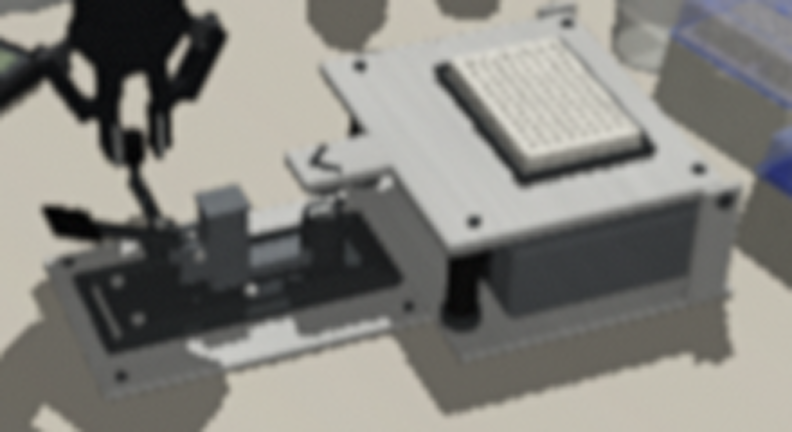

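Run:
```python
from h import *
p=ctrl.get_eef_pos()
hit=ctrl.line_to(p+PU*.006,vel=.04,threshold=5);print(hit,PL(ctrl.get_eef_pos()).round(4),ctrl.get_force())
ctrl.line_to(p,vel=.05)
claw.grip(.045)
ctrl.line_to(p+[0,0,.1],vel=.15)
ctrl.move_pose(PW(-.116,0,.2),rot(YAW))
claw.grip(0.0,20)
ctrl.hold(.1);print(ctrl.get_time_s(),PL(ctrl.get_eef_pos()),ctrl.get_finger_gap())
snap('wrist','w11');snap('scene','sc11');snap('side','s11');crop('sc11',250,170,220,120,3.6,'sc11c')
```

```text
True [-0.0319  0.1148  0.0564] [-4.65309657  2.81241826  5.08078763]
25.3417 [-1.16014702e-01  1.13668944e-05  1.99994669e-01] 0.00016946635131469718
```

View pics/w11.png

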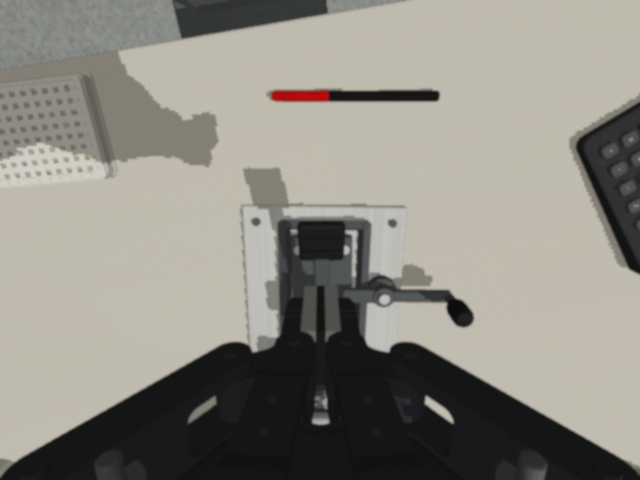

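View pics/sc11c.png

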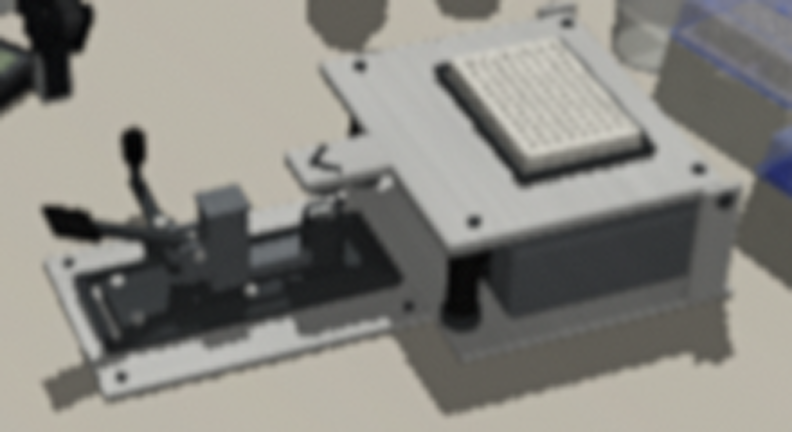

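Run:
```python
from h import *
w=load('w11')
L=lambda uv,z:(PL(atz(w,uv,z))*1000).round(1)
crop('w11',230,190,250,150,3.2,'w11c')
print('paddle corners at .093',L((299,222),.093),L((345,222),.093),L((346,250),.093),L((298,250),.093))
print('pred paddle center px',proj(w,[PW(-.109,0,.087)]))
```

```text
paddle corners at .093 [-125.1  -15.4   87. ] [-125.2   15.4   87. ] [-105.2   16.5   87. ] [-105.2  -16.4   87. ]
pred paddle center px [[321.9895817  244.75587483]]
```

View pics/w11c.png

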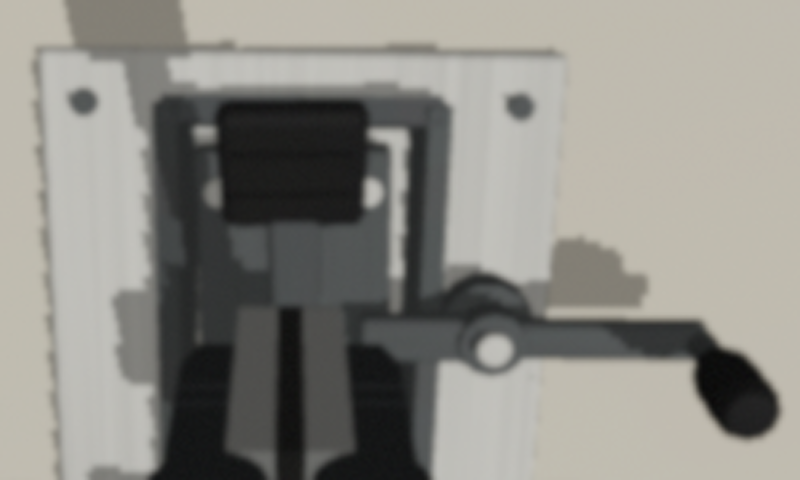

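Run:
```python
from h import *
r=rot(YAW)
ctrl.line_to(PW(-.112,0,.125),r,vel=.2);ctrl.hold(.1);f0=ctrl.get_force();print(f0)
H=np.array([-.0322,.045]);
a0=np.arctan2(.042,-.077)
for a in np.linspace(0,.6,9):
    x=H[0]+.0885*np.cos(a0+a)-.002;z=H[1]+.0885*np.sin(a0+a)+.019+(.001 if a<.55 else 0.)
    hit=ctrl.line_to(PW(x,0,z),vel=.05,threshold=15)
    ctrl.hold(.05);f=ctrl.get_force()-f0;print(round(a,3),hit,PL(ctrl.get_eef_pos()).round(4),f.round(2))
    if hit or f[2]>20: break
print(ctrl.get_time_s())
snap('scene','sc12');snap('side','s12');crop('sc12',250,170,220,120,3.6,'sc12c');crop('s12',250,180,220,120,3.6,'s12c')
```

```text
[1.26683135 0.48848124 0.29971776]
0.0 False [-0.1118  0.      0.1074] [-1.6   0.29  2.24]
0.075 False [-0.1149 -0.      0.1014] [-1.74 -0.34  0.8 ]
0.15 False [-0.1175 -0.      0.0951] [-1.35 -0.14  0.64]
0.225 False [-0.1195 -0.      0.0888] [-1.3   0.13  2.18]
0.3 False [-0.121  -0.      0.0824] [-0.84 -0.45  1.81]
0.375 False [-0.1221 -0.      0.0758] [-1.64 -0.04  1.49]
0.45 False [-0.1225  0.      0.0694] [-1.13 -0.35  4.56]
0.525 False [-0.1227  0.      0.0629] [-2.51 -0.25  6.12]
0.6 False [-0.1222  0.      0.0554] [-1.67 -0.84  6.93]
29.35
```

View pics/sc12c.png

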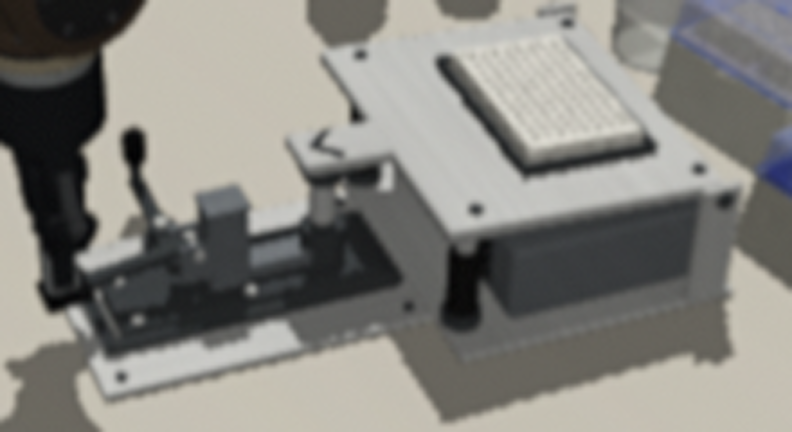

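View pics/s12c.png

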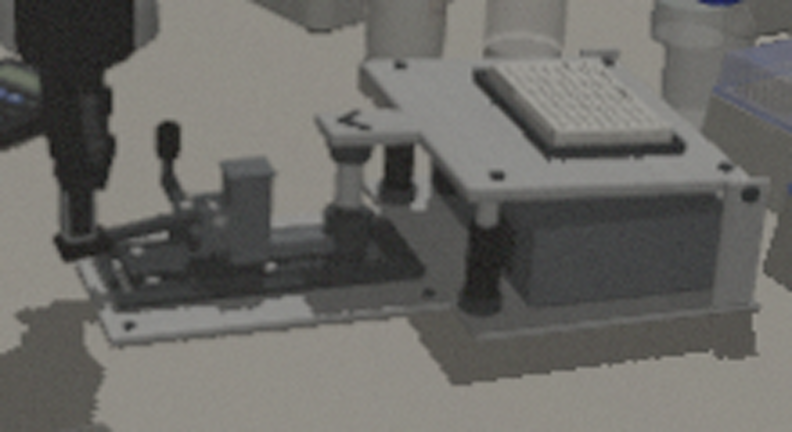

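The handle is down, and the saddle has lifted the lug and platform by about 10 mm. I'll press gently on to the stop.

Run:
```python
from h import *
p=ctrl.get_eef_pos()
for i in range(1,5):
    hit=ctrl.line_to(p-[0,0,.001*i],vel=.02,threshold=12);ctrl.hold(.1)
    f=ctrl.get_force();print(hit,PL(ctrl.get_eef_pos()).round(4),f.round(2))
    if hit or f[2]>14: break
ctrl.hold(.5);print(ctrl.get_force(),ctrl.get_time_s())
snap('scene','sc13');snap('side','s13');snap('wrist','w13');crop('s13',250,180,220,120,3.6,'s13c')
s=load('sc13');t=load('s13')
```

```text
False [-1.222e-01  1.000e-04  5.490e-02] [-2.65 -0.66 12.12]
False [-1.221e-01  1.000e-04  5.440e-02] [-2.74  0.12 20.57]
[-3.74246782 -1.10385721 20.86075484] 30.65
```

View pics/s13c.png

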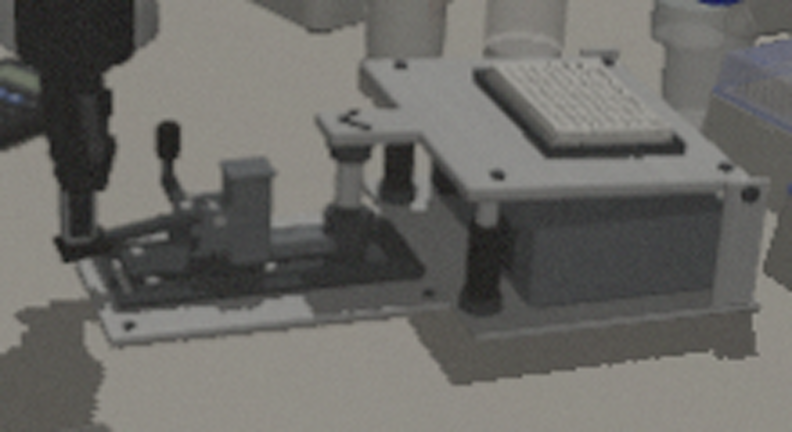

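View pics/w13.png

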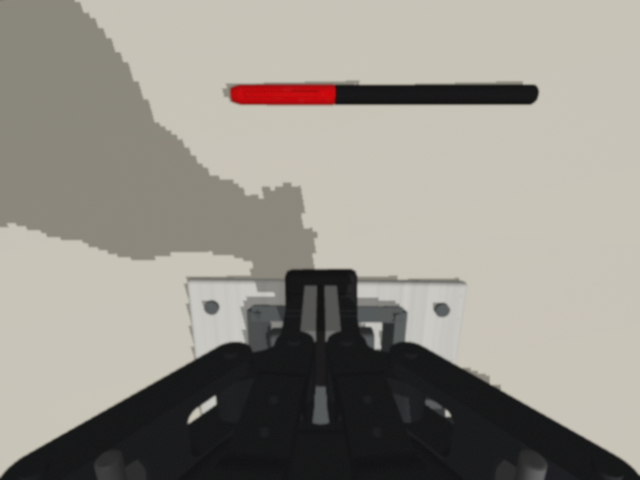

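Run:
```python
from h import *
p=ctrl.get_eef_pos()
ctrl.line_to(p+[0,0,.0005],vel=.02);ctrl.hold(.5)
print(ctrl.get_force(),PL(ctrl.get_eef_pos()),ctrl.get_time_s())
snap('scene','sc14');snap('side','s14')
s=load('sc14');t=load('s14')
for dz in (0,.004,.008,.012,.016): print(dz,proj(s,[PW(.04,.02,.087+dz)]).round(1),proj(t,[PW(.04,.02,.087+dz)]).round(1),proj(t,[PW(.04,-.02,.087+dz)]).round(1))
crop('sc14',310,190,80,70,9,'sc14c');crop('s14',320,195,80,70,9,'s14c')
```

```text
[-2.09218826 -0.24395579  8.63304226] [-1.22209971e-01  5.82581248e-05  5.52128510e-02] 31.55
0 [[329.2 211. ]] [[336.8 215.5]] [[341.9 222.2]]
0.004 [[329.2 209.6]] [[336.8 214. ]] [[341.9 220.7]]
0.008 [[329.2 208.2]] [[336.9 212.4]] [[342.  219.1]]
0.012 [[329.2 206.8]] [[336.9 210.9]] [[342.1 217.5]]
0.016 [[329.2 205.4]] [[337.  209.3]] [[342.1 215.9]]
```

View pics/s14c.png

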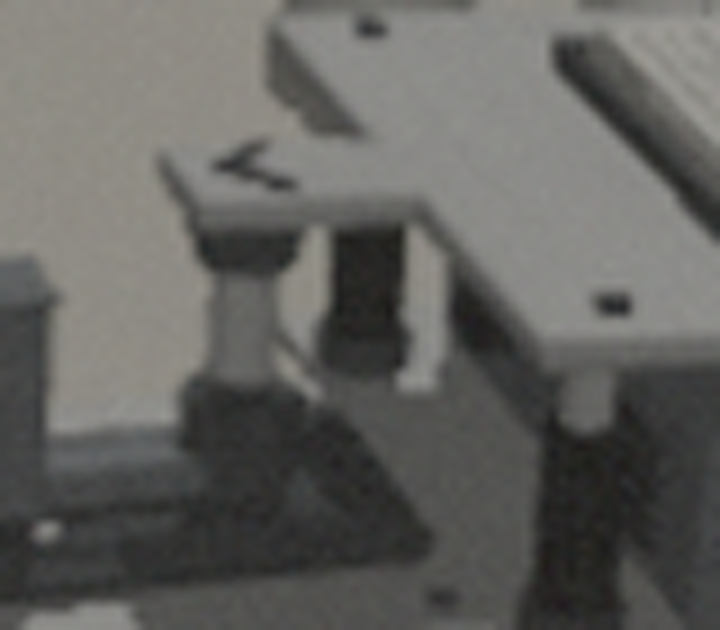

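View pics/sc14.png

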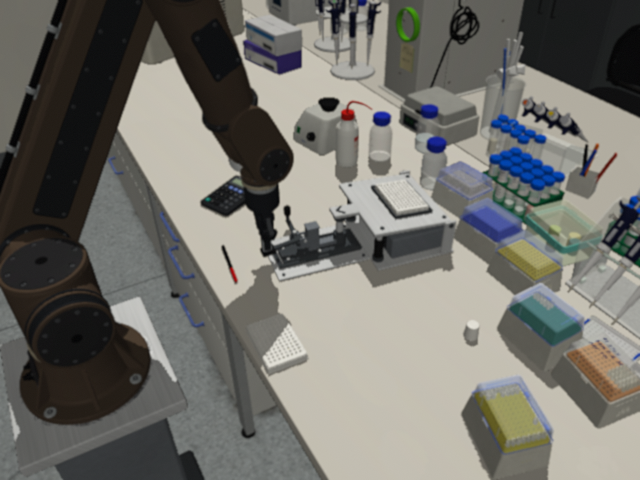

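The lug corners in the side view, at (337.8,211.9) and (341.7,218.3), put the pad about 10 mm up, resting on the saddle. The bystanders are unmoved. I'll add a little press and hand in.

Run:
```python
from h import *
p=ctrl.get_eef_pos()
ctrl.line_to(p-[0,0,.0004],vel=.02);ctrl.hold(.5)
print(ctrl.get_force(),PL(ctrl.get_eef_pos()),ctrl.get_time_s())
ctrl.hand_in()
```

```text
[-0.39618918 -0.71805396  9.63594706] [-1.22233062e-01  5.61646016e-05  5.51960129e-02] 32.4
the job is handed in; nothing more can be done
```

The job is handed in at 32.4 s, with the arm still holding the jack's handle down at about 9.6 N. No verdict came back.

- **Jack:** It sits in the pocket with the saddle under the lift lug. Before lowering, the wrist camera put the jack, pocket and lug within about 0.5 mm of where they should be. The hand's height at contact matched a seated jack to 0.6 mm.
- **Lever:** I swung it with the knob loosely between the jaws until it met its stop, at about 1.59 rad by my estimate. The picture afterwards shows its arm straight out to the side.
- **Handle and lift:** I pushed the handle down to its stop, where the force rose sharply to about 20 N. I then eased off to a holding press. After that the camera view put the lift pad about 10 mm up, against the 4 mm needed, and resting on the saddle. The gripper never touched the platform.
- **Bystanders:** In the last scene picture none of them had visibly moved.

**Not measured:** I could not read the handle or lever angle directly. The holding press after easing off may be a fraction of a millimetre short of the handle's stop, but well past 0.5 rad. One reading disagreed: the lever's pivot first came out several millimetres off because I had guessed the height of its top. The knob's position matched the given 60 mm radius, so I used that.

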